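# Slide the bamboo board out over the edge of the chopping block

## Task

The thin bamboo board lies flat on the thick dark chopping block, too flat to pick up: push it with the fingertips toward the block's far edge (the long edge away from the robot) until it sticks out 40 mm past that edge, with its long side parallel to the edge, so that someone can get a hand under it. Only slide it: do not lift, tip or drop it, do not let it stick out over the block's short sides, leave the bowl, salt shaker and spatula alone, and finish with the hand clear.

Things in the scene. Friction and masses are not known exactly. Their poses are not given: they have to be found in the camera images.
- block: fixed thick dark-wood chopping block, 260 mm (its x) by 300 mm (its y) by 40 mm high, standing on the counter. Origin: centre of its underside. Its x axis points away from the robot, at right angles to the far edge, which lies at its x = +130 mm; its top is at height 40 mm. It does not move; its place and yaw (up to 0.25 rad) vary
- block_edge (a point): middle of the block's far top edge (130 mm from the block's centre along its x, at height 40 mm); axes as the block's, y runs along the edge
- board: loose thin bamboo board, pale, 110 mm (its x) by 140 mm (its y) by 10 mm thick, about 0.1 kg, with a 16 mm hanging hole through it 52 mm from its centre along its +y; lies flat on the block. Origin: centre of its underside. Its x axis points roughly the block's x, up to 0.35 rad off at the start; it slides with friction and stays where it is left
- board_lip (a point): middle of the board's far long side (55 mm from the board's centre along its x, at its underside): this is the side that must end 40 mm past the block's far edge
- bowl: loose blue plastic bowl, 130 mm across the rim, 55 mm high, on the counter to one side of the block (left or right). Origin: centre of its underside. To be left alone
- shaker: loose glass salt shaker with a steel cap, 44 mm diameter, about 85 mm high, on the counter on the other side of the block. Origin: centre of its underside. To be left alone
- spatula: loose bamboo spatula, 260 mm long, lying on the counter well to the left of the block, pointing away from the robot. Its x axis runs along it, handle to -x. To be left alone
Mind the look-alikes: they are no part of the job. What is shaped like the board but green or red is not meant.

How it is judged:
By the outcome, as a careful person would: the job done as asked, in the order asked, and still so for the second after the job is handed in, with the robot touching nothing.
It also fails if it takes over 42 s, if anything falls off the work surface, if the arm or the gripper's body presses on something with over 40 N, if the wrist force passes 120 N, or if a joint passes its speed limit or range.

## Robot

A 7-joint arm with a two-finger parallel gripper is mounted at the origin on the work surface. World frame = base frame: x ahead of the robot, y to its left, z up, the work surface at z = 0. Lengths are in m, angles in rad, forces in N, time in s.
With the tool pointing down it reaches from about 0.425 to 0.925 m from the base axis. Payload 6.8 kg.
Tool frame: the origin (TCP) lies between the finger pads; the fingertips stand 17 mm ahead of it and the grasp point (between the pads) lies 2 mm behind it; z points along the fingers, y is the direction in which the jaws open and shut (so a half turn about z gives the same grasp; the last joint's range is limited). The gripper opens to 85 mm and grips with 20 to 120 N. Pads are 22 mm wide; open, the fingers measure 114 mm over their backs; the gripper's body (76 mm by 85 mm) begins 54 mm behind the grasp point. The pads swing forward as they close: fully open they stand 13 mm farther back than shut.
Start: joints at [1.064, 0.477, 0.022, 1.555, -0.011, 1.109, -0.083], TCP at [0.262, -0.622, 0.248] pointing down, gripper open.
Joint ranges: [-2.96, 2.96], [-0.34, 2.1], [-1.41, 1.46], [0.24, 2.44], [-1.37, 4.51], [0.17, 1.92], [-2.96, 2.96]. Speed limits (rad/s): [2.39, 2.39, 3.14, 3.14, 3.14, 3.14, 3.14].

## Interface

Orientations are given as a unit quaternion [w, x, y, z].
In Python, from station import bot gives the robot as it stands. The module is installed in compiled form; this text tells all that it offers.
- The arm moves only by the tool carry_out, never from a script. Its argument "moves" is a list of rows, each a list of 3 entries, a list of its own where there are three numbers: the turn, a rotation vector about the tool's x, y, z in degrees, then the shift along the tool's x, y, z in cm, then the finger opening in cm, from 0 to 8.54. A call has 1 to 5 rows; each row is the pose to reach, as a shift and turn from the pose commanded when the call began, along the tool's axes at that moment; what a row does not reach only later rows make up. A row lasts 1/8 s, in which the tool goes at most 62.5 mm and 10.7 degrees, less where a joint would pass 70% of its speed; a pose out of reach is approached as far as the arm can. A call with a gripper value outside its range is refused whole. The fingers move at their own pace and stop on an object; "newtons" is the grip in N (left out, the last holds). Time passes only in rows, so rows that repeat a pose let the fingers close. It gives the time, the measured TCP pose, the force and the opening at its end, in the units of the state.
- bot.get_obs(): the state, without advancing time (a new reading comes with each control period).
- bot.read_camera(name): name is "scene" or "top"; returns the picture (384x512x3 uint8, red, green, blue); there is no depth.
- bot.camera_info(name): a dict with "vertical_fov" (degrees; the focal length in pixels is half the picture's height over the tangent of half this angle, whatever the lens; pixels are square), "cx", "cy" (the principal point, pixels), "position" and "attitude" of the camera in the world. Camera axes: x right, y up, looking along -z (the intrinsics and any distortion apply to the point x, -y, -z); pixel columns grow to the right and rows downward; lengths in m; the calibration is good to about 2 mm. A picture is of the moment at which its call begins. camera_info takes no time and is no camera call.
- bot.hand_in(): hands the job in, once; it reports no verdict.
Trained networks look in the newest picture that a camera, given by its name, has taken for a name from the list of things; names that differ only in an ending like _2 or _b are one class to them, and where a whole thing is asked for, a point or a joint stands for the part that bears it (a point fixed in the world has none). Each returns a list of dicts, best first, with "score" (0 to 1); they miss things now and then, are a little off and sometimes report something else, mostly with a low value. They report only what shows in the picture. A call takes as long as a camera call. They do not tell look-alikes from the thing itself.
- bot.silhouettes(label, camera): "region" (384x512 bool, what is visible of it) and "location" ([column, row] in pixels, amid what is visible of it).
The state is a dict: "t": time; "q": joint angles; "joint_vel": joint speeds; "joint_torque": joint torques, N m; "eef_pos": TCP position; "tool_rot": TCP orientation; "contact_force": force on the tool from outside, world axes, zero at the start; "torque": the same for the moment, N m; "gripper_width": opening from 0.0 (shut) to 1.0 (fully open).
Only numpy, scipy, OpenCV 4.12 (cv2) and the standard library are available. Lean on these libraries where they do the work, as an engineer would, in place of code of your own. Each camera call takes 0.05 s, during which the arm holds its last target. There are 200 camera calls.

## Working session

There is one attempt and no reset: what is moved stays moved. The work goes in short steps, Python scripts to look and compute and a tool call to move; the robot and the scene stay as the last step left them, time stands still between calls to the robot, and variables do not carry over. Pictures are saved under pics/ and viewed, about 8 in all and at most 12, crops included, and the job is handed in when it is done.

Besides the shell and the picture viewer there is one more tool, called after "Call:" as name([rows], argument=value, ...), one row to a line, values as JSON. carry_out: Moves the arm, as the interface text tells. Its arguments: {"type":"object","properties":{"moves":{"type":"array"},"newtons":{"type":"number"}},"required":["moves"]}

```bash
mkdir -p pics
python3 - <<'E'
from station import bot
import cv2
for n in("scene","top"):
    im=bot.read_camera(n); cv2.imwrite(f"pics/{n}0.png",im[:,:,::-1]); print(n,bot.camera_info(n))
o=bot.get_obs(); print({k:o[k] for k in("t","eef_pos","tool_rot","gripper_width","contact_force")})
for c in("scene","top"):
  for l in("board","block","bowl","shaker"):
    print(c,l,[(round(d["score"],2),d["location"],int(d["region"].sum())) for d in bot.silhouettes(l,c)])
E
```

```text
scene {'vertical_fov': 53.33635342118127, 'cx': 264.373670939499, 'cy': 191.89468342148655, 'position': array([ 1.05067438, -0.26656705,  0.85539582]), 'attitude': array([0.83866364, 0.27619599, 0.13784432, 0.44872934])}
top {'vertical_fov': 56.04898168641487, 'cx': 256.4144053292861, 'cy': 197.77019260340546, 'position': array([0.38888073, 0.07427207, 1.16645821]), 'attitude': array([-0.70354327, -0.05660099,  0.05200404,  0.70648338])}
{'t': 0.1, 'eef_pos': array([ 0.26189273, -0.62158975,  0.24742774]), 'tool_rot': array([-7.69441848e-04,  9.80185280e-01,  1.98081235e-01, -2.24129169e-04]), 'gripper_width': 1.0012809336933661, 'contact_force': array([-0.20695362,  0.27854771,  0.0644964 ])}
scene board [(0.94, [231.4, 194.7], 2008), (0.93, [101.6, 182.7], 1693), (0.77, [243.2, 333.4], 3331), (0.61, [290.5, 114.1], 1129)]
scene block [(0.92, [245.9, 207.6], 8372), (0.59, [231.7, 195.3], 1995)]
scene bowl [(0.68, [116.2, 258.8], 2448)]
scene shaker [(0.84, [337.0, 153.3], 409)]
top board [(0.89, [282.6, 207.7], 1534), (0.66, [182.1, 272.5], 1613), (0.64, [329.0, 120.9], 1332), (0.56, [369.8, 289.6], 1678)]
top block [(0.6, [268.4, 192.6], 6329)]
top bowl [(0.68, [272.7, 191.8], 6311), (0.58, [385.2, 204.2], 1352)]
top shaker [(0.5, [180.9, 197.4], 220)]
```

```bash
ls
python3 - <<'E'
import cv2,numpy as np
a=cv2.imread("pics/scene0.png");b=cv2.imread("pics/top0.png")
cv2.imwrite("pics/both0.png",np.vstack([cv2.resize(a,(400,300)),cv2.resize(b,(400,300))]))
E
```

```text
pics
```

View pics/top0.png

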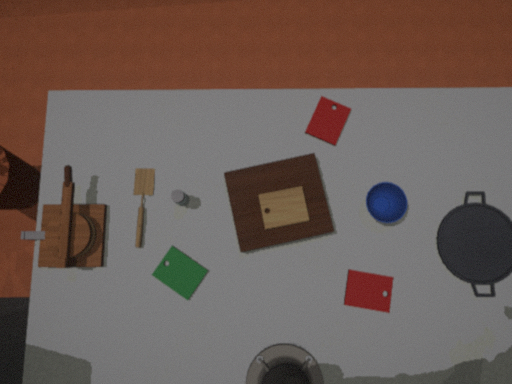

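View pics/scene0.png

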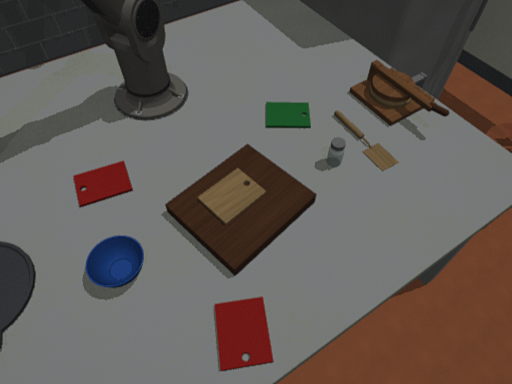

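The top view shows the pale board at about (284,207) on the dark block, with its hole at (267,211). The scene view shows it at (231,195), hole at (247,183).

Look-alikes for the board:
- **Green:** top (181,272), scene (288,115).
- **Red:** top (328,121), scene (243,333).
- **Red:** top (369,290), scene (102,183).

I choose the pale one on the block.

```bash
cat > h.py <<'E'
from station import bot
import numpy as np, cv2
from scipy.optimize import minimize
from scipy.spatial.transform import Rotation as R
def cam(n):
    i=bot.camera_info(n); f=192/np.tan(np.radians(i["vertical_fov"])/2)
    return R.from_quat(i["attitude"],scalar_first=True).as_matrix(),i["position"],f,i["cx"],i["cy"]
def proj(c,P):
    M,p,f,cx,cy=c; q=(np.atleast_2d(P)-p)@M
    return np.c_[cx+f*q[:,0]/-q[:,2],cy+f*q[:,1]/q[:,2]]
def unproj(c,uv,z):
    M,p,f,cx,cy=c; d=M@np.array([(uv[0]-cx)/f,-(uv[1]-cy)/f,-1]); return p+d*(z-p[2])/d[2]
def box(s,hx,hy,z0,z1):
    x,y,a=s; c,t=np.cos(a),np.sin(a)
    return np.array([[x+c*u-t*v,y+t*u+c*v,z] for z in(z0,z1) for u,v in((hx,hy),(-hx,hy),(-hx,-hy),(hx,-hy))])
def hull(m):
    k,_=cv2.findContours(m.astype(np.uint8),cv2.RETR_EXTERNAL,cv2.CHAIN_APPROX_NONE)
    return cv2.convexHull(max(k,key=cv2.contourArea)).reshape(-1,2).astype(np.float32)
def fit(hulls,s0,dims):
    # hulls: {cam: pixel hull}; maximise IoU of the projected box hull with them
    def cost(s):
        t=0
        for n,h in hulls.items():
            g=cv2.convexHull(proj(cam(n),box(s,*dims)).astype(np.float32)).reshape(-1,2)
            i=cv2.intersectConvexConvex(g,h)[0]; t+=1-i/(cv2.contourArea(g)+cv2.contourArea(h)-i)
        return t/len(hulls)
    r=minimize(cost,s0,method="Nelder-Mead",options=dict(initial_simplex=np.array(s0)+np.array([[0,0,0],[.02,0,0],[0,.02,0],[0,0,.1]]),xatol=1e-5,fatol=1e-6))
    return r.x,r.fun
def pick(label,c,near):
    L=[d for d in bot.silhouettes(label,c) if np.hypot(*(np.array(d["location"])-near))<25]
    return L[0]["region"] if L else None
BLOCK=(.13,.15,0,.04); BOARD=(.055,.07,.04,.05)
E
python3 - <<'E'
from h import *
ims={n:bot.read_camera(n) for n in("top","scene")}
near={"top":(282,208),"scene":(231,195)}; nb={"top":(278,203),"scene":(242,207)}
hb={n:hull(pick("board",n,near[n])) for n in near}; hk={n:hull(pick("block",n,nb[n])) for n in nb}
def grow(h): # pixel centres -> half pixel outwards
    c=h.mean(0); d=h-c; return (h+.5*d/np.linalg.norm(d,axis=1,keepdims=True)).astype(np.float32)
for nm,H,D,z in(("block",hk,BLOCK,.04),("board",hb,BOARD,.05)):
    H={n:grow(h) for n,h in H.items()}
    s0=unproj(cam("top"),(280,205),z); s0=[s0[0],s0[1],.1]
    for cs in(["top"],["scene"],["top","scene"]):
        s,e=fit({n:H[n] for n in cs},s0,D); print(nm,cs,s.round(4),round(e,3))
    for n in ims:
        g=cv2.convexHull(proj(cam(n),box(s,*D)).astype(np.float32)); 
        ims[n]=ims[n] if nm=="block" else ims[n]
        globals().setdefault("ov",{}).setdefault(n,[]).append(g)
for n,l in(("shaker",(181,197)),("bowl",(385,204))): print(n,unproj(cam("top"),l,.05).round(3))
out=[]
for n in("top","scene"):
    c=np.array(nb[n]).astype(int); im=cv2.resize(ims[n][c[1]-90:c[1]+90,c[0]-90:c[0]+90,::-1],None,fx=2.2,fy=2.2)
    for g in ov[n]: cv2.polylines(im,[((g-c+90.5)*2.2).astype(int)],True,(0,255,0),1)
    out.append(im)
cv2.imwrite("pics/fit1.png",np.hstack(out))
E
```

```text
block ['top'] [0.5529 0.0139 0.2113] 0.013
block ['scene'] [0.5521 0.014  0.2134] 0.009
block ['top', 'scene'] [0.5523 0.0139 0.212 ] 0.011
board ['top'] [ 0.5335 -0.0034  0.1767] 0.067
board ['scene'] [ 0.5312 -0.0019  0.1916] 0.027
board ['top', 'scene'] [ 0.5317 -0.0021  0.1906] 0.05
shaker [0.565 0.318 0.05 ]
bowl [ 0.54  -0.319  0.05 ]
```

View pics/fit1.png

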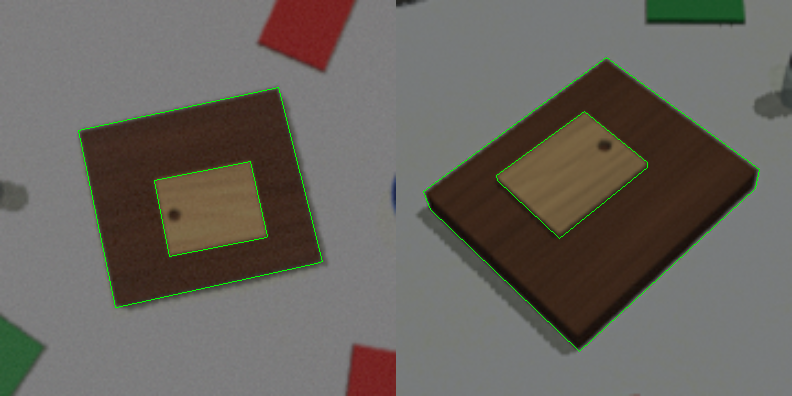

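The fitted outlines match the edges in both views. The block is at (0.552, 0.014), yaw 0.212, and the board at (0.532, -0.002), yaw about 0.19. The lip is about 31 mm past the block's centre in block x, so it must move about 138 mm. I'll push with both open fingertips on the near long side, jaws parallel to the edge, so the board squares itself to the hand.

Call:
carry_out([
  [[0,0,2],[4.3,-4,0.5],7.5],
  [[0,0,4],[8.6,-8,1],7.5],
  [[0,0,6],[13,-12,2],7.5],
  [[0,0,8.5],[17.3,-16,2.5],7.5],
  [[0,0,10.7],[21.5,-20.2,3],7.5],
], newtons=40)

```text
t: 1.42
eef_pos: [0.3826, -0.3507, 0.2184]
tool_rot: [0.0, 0.994, 0.105, 0.0]
contact_force: [1.5, -0.2, 0.0]
gripper_width: 0.876
```

```bash
cat >> h.py <<'E'
KB=np.array([.5523,.0139]); YB=.212
def toblock(xy): a=YB; d=np.array(xy)[:2]-KB; return np.array([np.cos(a)*d[0]+np.sin(a)*d[1],-np.sin(a)*d[0]+np.cos(a)*d[1]])
def goto(bx,by,z):
    "shift (cm, tool axes) and turn (deg) to bring the TCP to block coords bx,by (m), height z, tool x along block x"
    o=bot.get_obs(); r=R.from_quat(o["tool_rot"],scalar_first=True)
    w=np.r_[KB+[np.cos(YB)*bx-np.sin(YB)*by,np.sin(YB)*bx+np.cos(YB)*by],z]
    g=R.from_euler("z",YB)*R.from_euler("x",np.pi)
    print("t",round(o["t"],2),"tcp",o["eef_pos"].round(4),"block",toblock(o["eef_pos"]).round(4),"w",round(o["gripper_width"],3),"F",o["contact_force"].round(1),"q",o["q"].round(2))
    print("shift",(r.inv().apply(w-o["eef_pos"])*100).round(2),"turn",np.degrees((r.inv()*g).as_rotvec()).round(2))
E
python3 -c "
from h import *
goto(-.112,-.0113,.10)"
```

```text
t 1.43 tcp [ 0.3826 -0.3507  0.2184] block [-0.2426 -0.3207] w 0.876 F [ 1.5 -0.2  0. ] q [ 0.67  0.26 -0.06  1.95  0.02  0.93 -0.76]
shift [ 13.01 -30.97  11.83] turn [ 0.04 -0.04 -0.07]
```

Call:
carry_out([
  [[0,0,0],[2.6,-5,1],7.5],
  [[0,0,0],[5,-10,2],7.5],
  [[0,0,0],[7.5,-15,3],7.5],
  [[0,0,0],[9,-20,4],7.5],
  [[0,0,0],[10.5,-25,5],7.5],
])

```text
t: 2.05
eef_pos: [0.4322, -0.0843, 0.1684]
tool_rot: [0.0, 0.994, 0.106, 0.001]
contact_force: [0.4, 1.2, -0.3]
gripper_width: 0.876
```

Call:
carry_out([
  [[0,0,0],[1.2,-3,2],7.5],
  [[0,0,0],[2.5,-6,4],7.5],
  [[0,0,0],[2.5,-6,5.5],7.5],
  [[0,0,0],[2.5,-6,6.8],7.5],
  [[0,0,0],[2.5,-6,6.8],7.5],
])

```text
t: 2.68
eef_pos: [0.4429, -0.0232, 0.0995]
tool_rot: [0.0, 0.994, 0.105, -0.001]
contact_force: [0.0, -0.2, 0.5]
gripper_width: 0.879
```

```bash
python3 -c "
from h import *
goto(-.112,-.0113,.07)
im={n:bot.read_camera(n) for n in('top','scene')}
a=im['top'][100:300,180:380,::-1];b=im['scene'][100:300,130:330,::-1]
cv2.imwrite('pics/app.png',cv2.resize(np.hstack([a,b]),None,fx=2,fy=2))"
```

```text
t 2.67 tcp [ 0.4429 -0.0232  0.0995] block [-0.1148 -0.0132] w 0.879 F [ 0.  -0.2  0.5] q [ 0.13  0.34 -0.25  2.2   0.14  0.62 -1.59]
shift [ 0.28 -0.19  2.95] turn [ 0.    0.12 -0.1 ]
```

View pics/app.png

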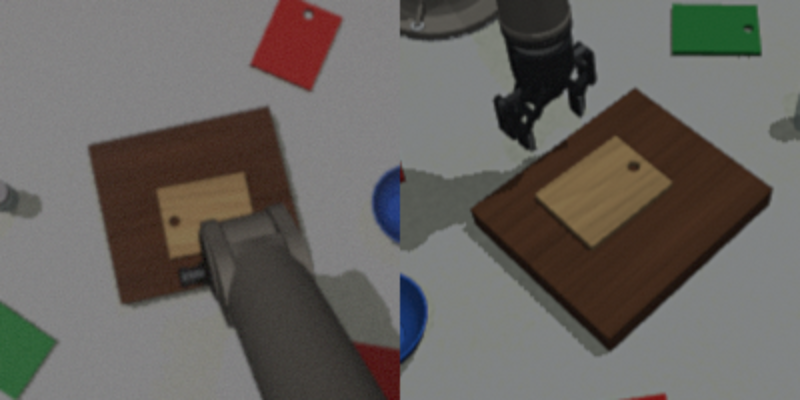

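The fingers hang behind the board's near long side (scene crop, about (520,125) and (580,90)), clear of it. Next I lower until the tips just feel the block.

Call:
carry_out([
  [[0,0,0],[0,0,1.5],7.5],
  [[0,0,0],[0,0,2.7],7.5],
  [[0,0,0],[0,0,3.5],7.5],
  [[0,0,0],[0,0,3.8],7.5],
  [[0,0,0],[0,0,3.8],7.5],
])

```text
t: 3.4
eef_pos: [0.4436, -0.0219, 0.0621]
tool_rot: [-0.0, 0.994, 0.106, -0.0]
contact_force: [-0.0, 1.0, 0.3]
gripper_width: 0.877
```

Call:
carry_out([
  [[0,0,0],[0,0,0.2],7.5],
  [[0,0,0],[0,0,0.3],7.5],
  [[0,0,0],[0,0,0.3],7.5],
])

```text
t: 3.78
eef_pos: [0.4437, -0.022, 0.0594]
tool_rot: [0.0, 0.994, 0.106, 0.0]
contact_force: [-0.2, -0.5, 0.1]
gripper_width: 0.878
```

```bash
python3 -c "
from h import *
goto(-.112,-.0113,.05)
b=bot.read_camera('scene')[110:210,170:300,::-1]
cv2.imwrite('pics/low.png',cv2.resize(b,None,fx=5,fy=5,interpolation=2))"
```

```text
t 3.77 tcp [ 0.4437 -0.022   0.0594] block [-0.1137 -0.0123] w 0.878 F [-0.2 -0.5  0.1] q [ 0.1   0.42 -0.23  2.22  0.19  0.52 -1.63]
shift [ 0.17 -0.1   0.94] turn [ 0.   -0.01  0.  ]
```

View pics/low.png

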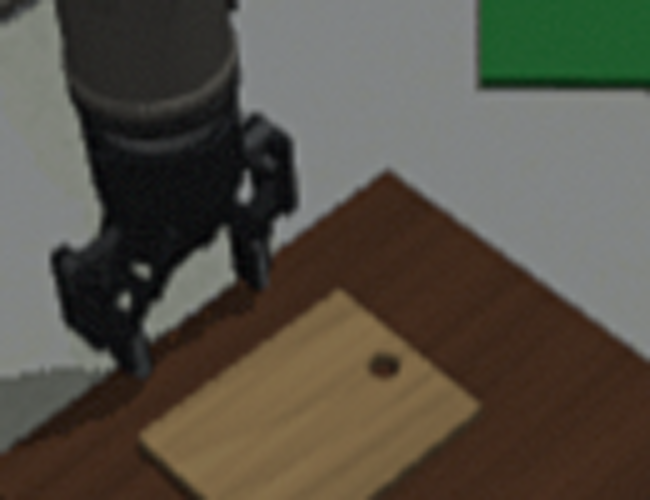

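Both fingertips stand over the block behind the near side: crop (145,375) and (260,285), with the near edge running from (140,435) to (340,290). I keep lowering in small steps.

Call:
carry_out([
  [[0,0,0],[0,0,0.1],7.5],
  [[0,0,0],[0,0,0.2],7.5],
  [[0,0,0],[0,0,0.3],7.5],
  [[0,0,0],[0,0,0.3],7.5],
])

```text
t: 4.32
eef_pos: [0.4436, -0.022, 0.0562]
tool_rot: [-0.0, 0.994, 0.106, -0.0]
contact_force: [-0.5, -0.0, -0.3]
gripper_width: 0.881
```

Call:
carry_out([
  [[0,0,0],[0,0,0.1],7.5],
  [[0,0,0],[0,0,0.2],7.5],
  [[0,0,0],[0,0,0.2],7.5],
])

```text
t: 4.7
eef_pos: [0.4436, -0.022, 0.0542]
tool_rot: [-0.0, 0.994, 0.106, -0.0]
contact_force: [-0.1, 0.1, -0.5]
gripper_width: 0.882
```

Call:
carry_out([
  [[0,0,0],[0,0,0.1],7.5],
  [[0,0,0],[0,0,0.2],7.5],
  [[0,0,0],[0,0,0.3],7.5],
  [[0,0,0],[0,0,0.3],7.5],
])

```text
t: 5.2
eef_pos: [0.4436, -0.022, 0.0512]
tool_rot: [-0.0, 0.994, 0.106, -0.0]
contact_force: [0.4, -0.8, 0.2]
gripper_width: 0.877
```

Call:
carry_out([
  [[0,0,0],[0,0,0.1],7.5],
  [[0,0,0],[0,0,0.2],7.5],
  [[0,0,0],[0,0,0.2],7.5],
])

```text
t: 5.58
eef_pos: [0.4436, -0.022, 0.0492]
tool_rot: [-0.0, 0.994, 0.106, -0.0]
contact_force: [-1.0, -0.9, -0.1]
gripper_width: 0.882
```

Call:
carry_out([
  [[0,0,0],[0,0,0.1],7.5],
  [[0,0,0],[0,0,0.1],7.5],
])

```text
t: 5.82
eef_pos: [0.4436, -0.022, 0.0482]
tool_rot: [0.0, 0.994, 0.106, -0.0]
contact_force: [-0.1, 0.4, -0.3]
gripper_width: 0.878
```

Call:
carry_out([
  [[0,0,0],[0,0,0.1],7.5],
  [[0,0,0],[0,0,0.1],7.5],
])

```text
t: 6.08
eef_pos: [0.4437, -0.022, 0.0477]
tool_rot: [0.0, 0.994, 0.106, 0.0]
contact_force: [-1.7, -0.0, 7.8]
gripper_width: 0.872
```

Contact at TCP z 0.0478. I raise 3 mm and start the push.

Call:
carry_out([
  [[0,0,0],[0,0,-0.3],7.5],
  [[0,0,0],[1,0,-0.3],7.5],
  [[0,0,0],[2,0,-0.3],7.5],
  [[0,0,0],[2.6,0,-0.3],7.5],
  [[0,0,0],[3.2,0,-0.3],7.5],
])

```text
t: 6.7
eef_pos: [0.4747, -0.0153, 0.05]
tool_rot: [0.0, 0.994, 0.106, -0.001]
contact_force: [-2.7, -0.8, 2.2]
gripper_width: 0.88
```

Call:
carry_out([
  [[0,0,0],[0.8,0,0],7.5],
  [[0,0,0],[1.7,0,0],7.5],
  [[0,0,0],[2.6,0,0],7.5],
  [[0,0,0],[3.4,0,0],7.5],
  [[0,0,0],[4,0,0],7.5],
])

```text
t: 7.32
eef_pos: [0.5146, -0.0067, 0.0503]
tool_rot: [0.0, 0.994, 0.106, 0.0]
contact_force: [-1.8, -0.3, 1.0]
gripper_width: 0.883
```

```bash
python3 -c "
from h import *
goto(.02,-.0113,.051)
b=bot.read_camera('scene')[90:290,130:330,::-1]
cv2.imwrite('pics/push1.png',cv2.resize(b,None,fx=3,fy=3,interpolation=2))"
```

```text
t 7.33 tcp [ 0.5146 -0.0067  0.0503] block [-0.0412 -0.0122] w 0.883 F [-1.8 -0.3  1. ] q [ 0.07  0.51 -0.22  2.07  0.19  0.58 -1.64]
shift [ 6.12 -0.09 -0.07] turn [ 0. -0.  0.]
```

View pics/push1.png

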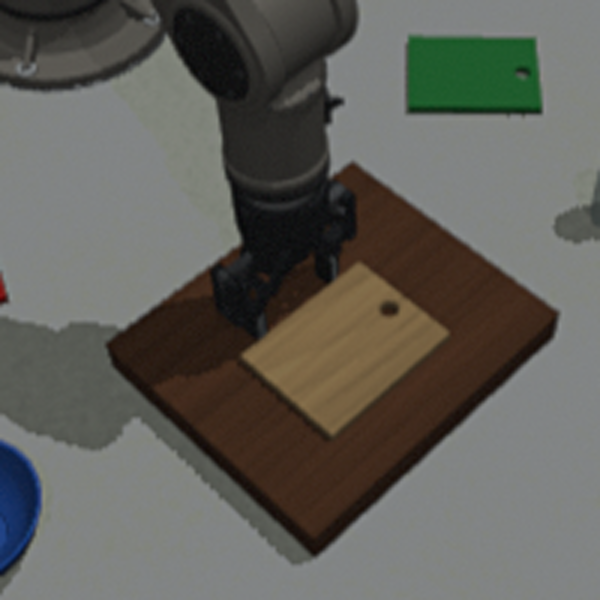

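The board is flat and being pushed squarely by both fingertips (crop (262,330) and (335,275)). Continuing.

Call:
carry_out([
  [[0,0,0],[0.7,0,0],7.5],
  [[0,0,0],[1.5,0,0],7.5],
  [[0,0,0],[2.3,0,0],7.5],
  [[0,0,0],[3.1,0,0],7.5],
  [[0,0,0],[3.9,0,0],7.5],
])

```text
t: 8.0
eef_pos: [0.5525, 0.0014, 0.0503]
tool_rot: [0.0, 0.994, 0.106, -0.0]
contact_force: [-2.2, -0.6, 1.4]
gripper_width: 0.877
```

Call:
carry_out([
  [[0,0,0],[0.8,0,0],7.5],
  [[0,0,0],[1.5,0,0],7.5],
  [[0,0,0],[2.1,0,0],7.5],
  [[0,0,0],[2.4,0,0],7.5],
  [[0,0,0],[2.5,0,0],7.5],
])

```text
t: 8.62
eef_pos: [0.5766, 0.0067, 0.0503]
tool_rot: [0.0, 0.994, 0.106, -0.0]
contact_force: [-2.9, -0.0, 1.5]
gripper_width: 0.88
```

```bash
cat > m.py <<'E'
from h import *
import sys
def meas(out):
    goto(.049,-.0113,.051)
    im=bot.read_camera("scene")
    p=np.r_[KB+.08*np.array([np.cos(YB),np.sin(YB)]),.05]; near=proj(cam("scene"),p)[0]
    # the pale board: colour mask close to the network's region
    L=[d for d in bot.silhouettes("board","scene") if np.hypot(*(np.array(d["location"])-near))<45]
    print([(d["score"],d["location"],int(d["region"].sum())) for d in L])
    h=hull(L[0]["region"]); c=h.mean(0); d=h-c; h=(h+.5*d/np.linalg.norm(d,axis=1,keepdims=True)).astype(np.float32)
    s,e=fit({"scene":h},[p[0],p[1],YB],BOARD)
    b=toblock(s[:2]); print("board block xy",b.round(4),"yaw rel deg",round(np.degrees(s[2]-YB),2),"overhang mm",round((b[0]+.055*np.cos(s[2]-YB)-.13)*1000,1),"err",round(e,3))
    o=np.array([130,110]); v=cv2.resize(im[o[1]:o[1]+190,o[0]:o[0]+200,::-1],None,fx=3,fy=3,interpolation=2)
    for S,D in((s,BOARD),([*KB,YB],BLOCK)):
        g=cv2.convexHull(proj(cam("scene"),box(S,*D)).astype(np.float32)); cv2.polylines(v,[((g-o+.5)*3).astype(int)],True,(0,255,0),1)
    cv2.imwrite(out,v)
meas(sys.argv[1])
E
python3 m.py pics/push2.png
```

```text
t 8.62 tcp [0.5766 0.0067 0.0503] block [ 0.0223 -0.0122] w 0.88 F [-2.9 -0.   1.5] q [ 0.04  0.58 -0.21  1.92  0.19  0.65 -1.64]
shift [ 2.67 -0.09 -0.08] turn [-0.    0.01  0.  ]
[(0.93, [261.2, 221.6], 2233)]
board block xy [ 0.088  -0.0096] yaw rel deg 0.04 overhang mm 13.0 err 0.029
```

View pics/push2.png

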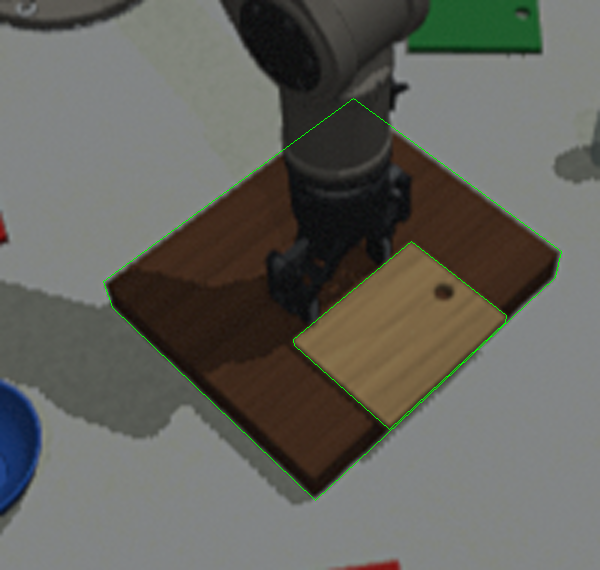

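The outlines match, with the board parallel to the edge (0.04° off) and overhanging 13 mm. The hand position gives the same overhang (TCP 0.0223 plus 11 mm of pad). Another 27 mm, gently.

Call:
carry_out([
  [[0,0,0],[0.6,0,0],7.5],
  [[0,0,0],[1.2,0,0],7.5],
  [[0,0,0],[1.7,0,0],7.5],
  [[0,0,0],[2.1,0,0],7.5],
  [[0,0,0],[2.4,0,0],7.5],
])

```text
t: 9.35
eef_pos: [0.6003, 0.0117, 0.0503]
tool_rot: [-0.0, 0.994, 0.106, -0.0]
contact_force: [-1.3, -0.3, -1.3]
gripper_width: 0.877
```

Call:
carry_out([
  [[0,0,0],[0.2,0,0],7.5],
  [[0,0,0],[0.3,0,0],7.5],
  [[0,0,0],[0.3,0,0],7.5],
  [[0,0,0],[0.3,0,0],7.5],
])

```text
t: 9.85
eef_pos: [0.6031, 0.0123, 0.0504]
tool_rot: [-0.0, 0.994, 0.106, 0.0]
contact_force: [-0.7, 0.0, 0.4]
gripper_width: 0.881
```

```bash
python3 m.py pics/push3.png
```

```text
t 9.85 tcp [0.6031 0.0123 0.0504] block [ 0.0494 -0.0122] w 0.881 F [-0.7  0.   0.4] q [ 0.03  0.61 -0.21  1.86  0.19  0.69 -1.64]
shift [-0.04 -0.09 -0.06] turn [ 0.   -0.02  0.  ]
[(0.7, [267.3, 226.6], 2364)]
board block xy [ 0.1168 -0.0093] yaw rel deg 0.01 overhang mm 41.8 err 0.051
```

View pics/push3.png

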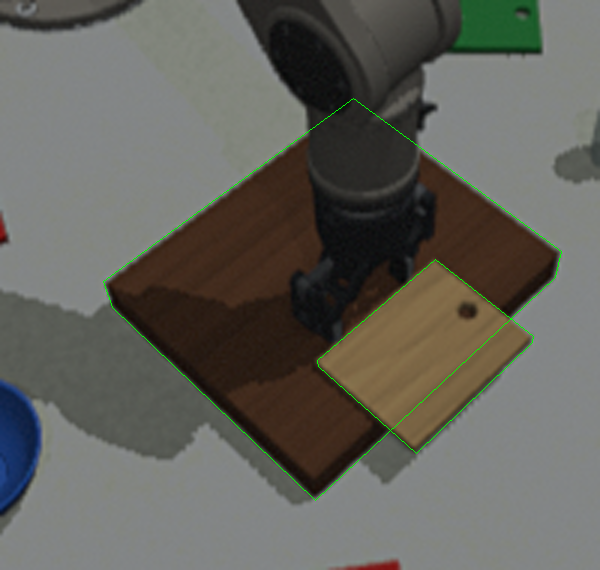

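The board sticks out parallel to the edge: 40 mm from the hand position, 41.8 mm from a rougher mask fit. I back off along the block, then lift clear.

Call:
carry_out([
  [[0,0,0],[-0.5,0,0],7.5],
  [[0,0,0],[-2,0,0],7.5],
  [[0,0,0],[-4,0,-1],7.5],
  [[0,0,0],[-5.5,0,-4],7.5],
  [[0,0,0],[-6.5,0,-8],7.5],
])

```text
t: 10.58
eef_pos: [0.5368, -0.002, 0.1302]
tool_rot: [0.0, 0.994, 0.106, -0.002]
contact_force: [-0.4, -0.8, 0.5]
gripper_width: 0.879
```

Call:
carry_out([
  [[0,0,0],[-1,2,-3],7.5],
  [[0,0,0],[-2,5,-6],7.5],
  [[0,0,0],[-3,9,-9],7.5],
  [[0,0,0],[-4,13,-11],7.5],
  [[0,0,0],[-4,17,-12],7.5],
])

```text
t: 11.2
eef_pos: [0.5349, -0.1776, 0.2516]
tool_rot: [0.0, 0.994, 0.105, 0.0]
contact_force: [0.5, 0.2, 0.3]
gripper_width: 0.876
```

Call:
carry_out([
  [[0,0,0],[0,4,0],7.5],
  [[0,0,0],[0,8,0],7.5],
  [[0,0,0],[0,10,0],7.5],
  [[0,0,0],[0,10,0],7.5],
  [[0,0,0],[0,10,0],7.5],
])

```text
t: 11.82
eef_pos: [0.5571, -0.2716, 0.2501]
tool_rot: [-0.001, 0.994, 0.107, -0.0]
contact_force: [0.5, -0.1, -0.7]
gripper_width: 0.883
```

```bash
python3 m.py pics/end.png
```

```text
t 11.82 tcp [ 0.5571 -0.2716  0.2501] block [-0.0553 -0.2801] w 0.883 F [ 0.5 -0.1 -0.7] q [ 0.47  0.39 -0.15  1.68  0.06  1.07 -1.06]
shift [ 10.49 -26.83  19.95] turn [-0.08  0.01  0.12]
[]Traceback (most recent call last):
  File "m.py", line 17, in <module>
    meas(sys.argv[1])
    ~~~~^^^^^^^^^^^^^
  File "m.py", line 10, in meas
    h=hull(L[0]["region"]); c=h.mean(0); d=h-c; h=(h+.5*d/np.linalg.norm(d,axis=1,keepdims=True)).astype(np.float32)
           ~^^^
IndexError: list index out of range
```

The network missed the board this time, so I use a colour mask in both cameras instead.

```bash
cat > e.py <<'E'
from h import *
out=[]; H={}; im={}
for n in("scene","top"):
    im[n]=bot.read_camera(n); near=proj(cam(n),np.r_[KB+.1*np.array([np.cos(YB),np.sin(YB)]),.05])[0]
    hsv=cv2.cvtColor(im[n],cv2.COLOR_RGB2HSV)
    m=((hsv[...,0]>10)&(hsv[...,0]<30)&(hsv[...,1]>60)&(hsv[...,2]>75)).astype(np.uint8)
    m=cv2.morphologyEx(m,cv2.MORPH_OPEN,np.ones((3,3))); k,lab,st,_=cv2.connectedComponentsWithStats(m)
    l=lab[int(near[1]),int(near[0])]; print(n,l,st[l])
    if l:
        h=hull(lab==l); d=h-h.mean(0); H[n]=(h+.5*d/np.linalg.norm(d,axis=1,keepdims=True)).astype(np.float32)
        s,e=fit({n:H[n]},[*(KB+.1),YB],BOARD); b=toblock(s[:2])
        print("block xy",b.round(4),"yaw rel deg",round(np.degrees(s[2]-YB),2),"overhang mm",round((b[0]-.075)*1000,1),"err",round(e,3))
    o=(near-[100,95]).astype(int).clip(0); v=cv2.resize(im[n][o[1]:o[1]+190,o[0]:o[0]+200,::-1],(400,380))
    for S,D in((s,BOARD),([*KB,YB],BLOCK)):
        g=cv2.convexHull(proj(cam(n),box(S,*D)).astype(np.float32)); cv2.polylines(v,[((g-o+.5)*2).astype(int)],True,(0,255,0),1)
    out.append(v)
cv2.imwrite("pics/end.png",np.hstack(out))
E
python3 e.py
```

```text
scene 8 [ 236  197   70   62 2265]
block xy [ 0.1139 -0.0087] yaw rel deg 0.42 overhang mm 38.9 err 0.017
top 1 [ 249  145   50   41 1495]
block xy [ 0.1157 -0.0108] yaw rel deg -0.14 overhang mm 40.7 err 0.036
```

View pics/end.png

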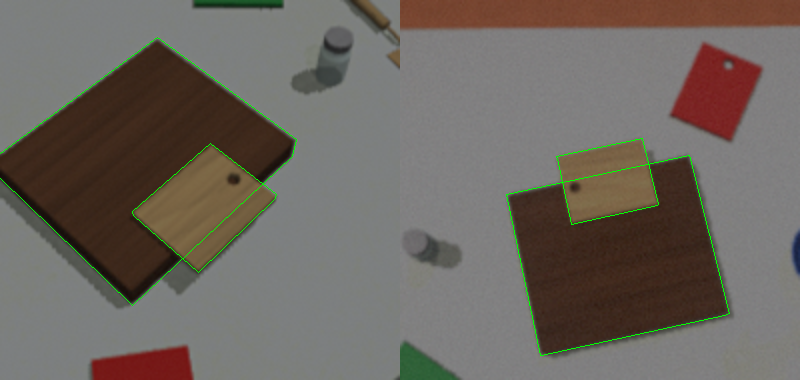

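The board lies flat, parallel to the edge, with an overhang of 38.9 mm (scene) and 40.7 mm (top). The hand is clear.

```bash
python3 -c "
from station import bot
o=bot.get_obs(); print(o['t'],o['contact_force'].round(1)); print(bot.hand_in())"
```

```text
12.025 [0.2 0.  0.6]
the job is handed in; nothing more can be done
None
```

I slid the pale board to the block's far edge with both open fingertips on its near long side. Then I backed the hand off, raised it clear and handed the job in at 12 s.

**Overhang and angle:** my last checks, with the hand away, put the overhang at 38.9 mm (scene camera) and 40.7 mm (top camera). The position of the hand at the end of the push gave about 40 mm. The board's long side was within about 0.4° of parallel, and it stayed well inside the block's short sides.

**Disagreements:** a fit made while the hand still touched the board gave 41.8 mm, from a poorer outline. The trained network missed the board in the final picture, so the last figures come from a colour outline fitted in both views.

**Forces and other things:** the reported forces peaked at about 8 N, when the fingertips touched the block to find its height. I never went near the bowl, shaker or spatula except to pass above the bowl. The shaker looked undisturbed in the last picture, but I did not measure any of the three again.

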